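Fill samples from the filler's drip deck into the lab carrier, in station order

TASK

Each of the four stoppered bottles on the filler's drip deck is the sample from its own filling head. Move them all into the white carrier for the laboratory, one bottle upright to a cell and in the same order from left to right as they stand on the deck, so that the lab knows which head filled which. They are glass: set each one down on the floor of its cell without dropping it or knocking any bottle over.

Things in the scene. Friction and masses are not known exactly. Their poses are not given: they have to be found in the camera images.
- flute: Stoppered sample bottle of dark green glass with a pale green label band, the tallest and slim: round, 40 across, 160 tall (mm), about 0.22 kg. Loose, upright on its rest. Origin: centre of its underside, z up its axis. Its top 41 mm is a straight black cap 28 mm across, the place to grip it from above; below the cap the shoulder widens.
- square: Stoppered sample bottle of dark green glass with a pale green label band, the only square one: 44 x 44 (62 across its corners), 140 tall (mm), about 0.26 kg. Loose, upright on its rest. Origin: centre of its underside, z up its axis. Its top 41 mm is a straight black cap 28 mm across, the place to grip it from above; below the cap the shoulder widens.
- bell: Stoppered sample bottle of dark green glass with a pale green label band, the widest, bell-shaped: round, 56 across at the foot and narrowing upward, 122 tall (mm), about 0.24 kg. Loose, upright on its rest. Origin: centre of its underside, z up its axis. Its top 41 mm is a straight black cap 28 mm across, the place to grip it from above; below the cap the shoulder widens.
- mini: Stoppered sample bottle of dark green glass with a pale green label band, the smallest: round, 36 across, 104 tall (mm), about 0.12 kg. Loose, upright on its rest. Origin: centre of its underside, z up its axis. Its top 41 mm is a straight black cap 28 mm across, the place to grip it from above; below the cap the shoulder widens.
- rest_flute: Bottle rest: fixed steel pedestal on the deck with a flat round plate 62 mm across on top, 14 mm tall, on which the flute bottle stands at the start. It is that tall so that all the bottles' mouths are level (190 mm above the table). Origin: centre of its underside, on the deck plate. It keeps its place all the time and so shows which station the bottle came from.
- rest_square: Bottle rest: fixed steel pedestal on the deck with a flat round plate 62 mm across on top, 34 mm tall, on which the square bottle stands at the start. It is that tall so that all the bottles' mouths are level (190 mm above the table). Origin: centre of its underside, on the deck plate. It keeps its place all the time and so shows which station the bottle came from.
- rest_bell: Bottle rest: fixed steel pedestal on the deck with a flat round plate 62 mm across on top, 52 mm tall, on which the bell bottle stands at the start. It is that tall so that all the bottles' mouths are level (190 mm above the table). Origin: centre of its underside, on the deck plate. It keeps its place all the time and so shows which station the bottle came from.
- rest_mini: Bottle rest: fixed steel pedestal on the deck with a flat round plate 62 mm across on top, 70 mm tall, on which the mini bottle stands at the start. It is that tall so that all the bottles' mouths are level (190 mm above the table). Origin: centre of its underside, on the deck plate. It keeps its place all the time and so shows which station the bottle came from.
- deck: Drip deck of the filler: fixed stainless tray 100 x 316 mm, top plate at 16 mm (rim 22), with four filling stations in a row along its y axis, at y = +114, +38, -38, -114 mm, one rest and bottle at each, in any order. Origin: centre of its underside; +y is the left end seen from the robot. Lies left or right, turned up to 0.25 rad.
- carrier: Sample carrier: fixed white plastic crate 80 x 308 mm (lugs at both ends), walls 42 mm tall, 4 mm thick; four open cells in a row along its y axis, centres at y = +114, +38, -38, -114 mm, x = 0, each 72 x 72 mm inside, floor 6 mm above the origin. Origin: centre of its underside; +y is the left end seen from the robot. Lies beside the deck, turned up to 0.25 rad.

How it is judged:
By the outcome, as a careful person would: the job done as asked, in the order asked, and still so for the second after the job is handed in, with the robot touching nothing.
It also fails if it takes over 112 s, if anything falls off the work surface, if the arm or the gripper's body presses on something with over 40 N, if the wrist force passes 120 N, or if a joint passes its speed limit or range.

ROBOT

A 7-joint arm with a two-finger parallel gripper is mounted at the origin on the work surface. World frame = base frame: x ahead of the robot, y to its left, z up, the work surface at z = 0. Lengths are in m, angles in rad, forces in N, time in s.
With the tool pointing down it reaches from about 0.35 to 0.775 m from the base axis. Payload 3.1 kg.
Tool frame: the origin (TCP) lies between the finger pads; the fingertips stand 8 mm ahead of it and the grasp point (between the pads) lies 11 mm behind it; x points along the fingers, z is the direction in which the jaws open and shut, and the axes are right-handed (so a half turn about x gives the same grasp; the last joint's range is limited). The gripper opens to 85 mm and grips with 20 to 120 N. Pads are 22 mm wide; open, the fingers measure 114 mm over their backs; the gripper's body (76 mm by 85 mm) begins 54 mm behind the grasp point. The pads swing forward as they close: fully open they stand 13 mm farther back than shut.
Start: joints at [-1.38, 0.311, 0.014, 1.512, -0.004, 1.319, -0.027], TCP at [0.127, 0.535, 0.239] pointing down, gripper open.
Joint ranges: [-2.7, 2.7], [-0.3, 1.91], [-1.27, 1.3], [0.12, 2.57], [-1.44, 4.58], [0.2, 2.03], [-3.05, 3.05]. Speed limits (rad/s): [2.79, 2.79, 3.14, 3.14, 3.14, 3.14, 3.14].

INTERFACE

Orientations are given as a unit quaternion [x, y, z, w].
In Python, from station import get_state, snapshot, camera_params, finish_job gives the robot as it stands.
- The arm moves only by the tool carry_out, never from a script. Its argument "steps" is a list of rows, each a list of 5 numbers: the shift along the tool's x, y, z in cm, then the turn about the tool's x in rad, then the closure, from 0 (fully open) to 1 (shut). A call has exactly 10 rows; each row shifts and turns the commanded pose from where the row before left it, along the tool's axes as they then stand; what a row does not reach is not made up. A row lasts 1/12 s, in which the tool goes at most 41.7 mm and 7.16 degrees, less where a joint would pass 70% of its speed; a pose out of reach is approached as far as the arm can. A call is refused whole if a number of a shift passes 4.17 or a number of a turn 0.125, either way. A call with a gripper value outside its range is refused whole. The fingers move at their own pace and stop on an object; "grip_force" is the grip in N (left out, the last holds). Time passes only in rows, so rows that do not move let the fingers close, or fill a call up. It gives the time, the measured TCP pose, the force and the opening at its end, in the units of the state.
- get_state(): the state, without advancing time (a new reading comes with each control period).
- snapshot(name): name is "side" or "top"; returns the picture (480x640x3 uint8, red, green, blue); there is no depth.
- camera_params(name): a dict with "mtx" (3x3 intrinsics, pixels), "dist" ([k1, k2, p1, p2, k3] as OpenCV has them; the pictures are not rectified), "R" (3x3) and "t" (3): a world point X has camera coordinates R X + t. Camera axes: x right, y down, z forward; pixel columns grow to the right and rows downward; lengths in m; the calibration is good to about 2 mm. A picture is of the moment at which its call begins. camera_params takes no time and is no camera call.
- finish_job(): hands the job in, once; it reports no verdict.
The state is a dict: "time_s": time; "q": joint angles; "qvel": joint speeds; "tau": joint torques, N m; "tool_pos": TCP position; "ee_rot": TCP orientation; "force": force on the tool from outside, world axes, zero at the start; "torque": the same for the moment, N m; "finger_gap": finger opening in m.
Only numpy, scipy, OpenCV 4.12 (cv2) and the standard library are available. Lean on these libraries where they do the work, as an engineer would, in place of code of your own. Each camera call takes 0.05 s, during which the arm holds its last target.

## Working session

There is one attempt and no reset: what is moved stays moved. The work goes in short steps, Python scripts to look and compute and a tool call to move; the robot and the scene stay as the last step left them, time stands still between calls to the robot, and variables do not carry over. Pictures are saved under pics/ and viewed, and the job is handed in when it is done.

Besides the shell and the picture viewer there is one more tool, called after ">>>" as a command line: name --pt "numbers of a row" for each row, then --argument value for the rest. carry_out: Moves the arm, as the interface text tells. Its arguments: {"type":"object","properties":{"steps":{"type":"array","items":{"type":"array","items":{"type":"number"}}},"grip_force":{"type":"number"}},"required":["steps"]}

```bash
mkdir -p pics; ls
python3 - <<'E'
from station import *
import cv2
s=get_state();print(s)
for n in("top","side"):
    im=snapshot(n);cv2.imwrite(f"pics/{n}0.png",im[:,:,::-1]);p=camera_params(n);print(n,p)
E
```

```text
pics
{'time_s': 0.0, 'q': array([-1.37969456,  0.31172849,  0.01402311,  1.51309417, -0.00439932,
        1.31918277, -0.02720688]), 'qvel': array([-9.19486184e-04, -2.91962404e-05, -1.89617913e-03,  5.51837336e-05,
       -2.11864092e-03, -4.19444132e-04,  8.75658673e-04]), 'tau': array([-3.73488301e-04, -3.79902256e+01,  1.45940571e-01, -2.30592138e+01,
        1.23185845e-02,  1.34882520e-02, -1.24241370e-05]), 'tool_pos': array([0.12672534, 0.53445973, 0.23820459]), 'ee_rot': array([-0.43910988,  0.55531282,  0.43800669,  0.55404   ]), 'force': array([ 0.18294207, -0.1615383 , -0.3605694 ]), 'torque': array([0.0025472 , 0.01218112, 0.00698574]), 'finger_gap': 0.08521880322605124}
top {'mtx': array([[507.54746179,   0.        , 315.91653979],
       [  0.        , 507.54746179, 243.00453199],
       [  0.        ,   0.        ,   1.        ]]), 'dist': array([-0.12713035,  0.        ,  0.        ,  0.        ,  0.        ]), 'R': array([[-0.01976586, -0.99975332, -0.01012949],
       [-0.98208732,  0.02131347, -0.18721707],
       [ 0.18738679,  0.00624754, -0.98226634]]), 't': array([0.0239909 , 0.5222355 , 0.89261114])}
side {'mtx': array([[434.6093953 ,   0.        , 316.98851163],
       [  0.        , 434.6093953 , 237.18495521],
       [  0.        ,   0.        ,   1.        ]]), 'dist': array([-0.08238657,  0.        ,  0.        ,  0.        ,  0.        ]), 'R': array([[-0.74209841, -0.67028532, -0.00274727],
       [-0.31682249,  0.35437223, -0.87979761],
       [ 0.59068897, -0.65202601, -0.47534053]]), 't': array([0.39481208, 0.24073343, 0.50645732])}
```

View pics/top0.png

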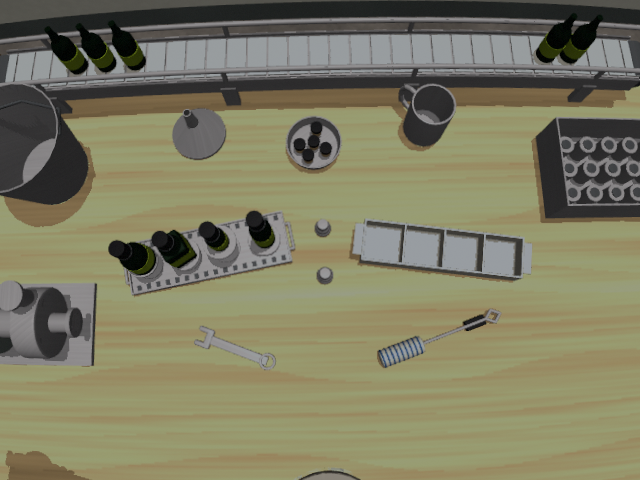

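View pics/side0.png

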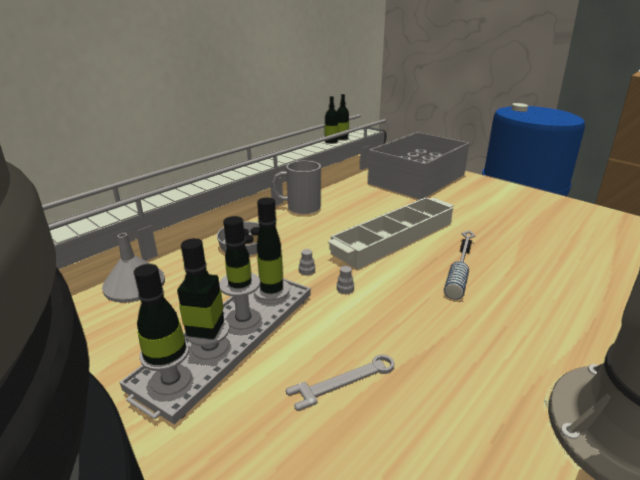

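Left to right, the deck holds bell, square, mini and flute. The cap tops are near (119,249), (162,240), (208,230) and (255,219). The carrier is on the right, with its rim corners around (362,220) to (523,278). Next I'll measure both.

```bash
cat > h.py <<'E'
import numpy as np,cv2
from station import *
from scipy.spatial.transform import Rotation as Ro
def ray(n,uv,z):
    p=camera_params(n);uv=np.array(uv,float).reshape(-1,1,2)
    d=cv2.undistortPoints(uv,p["mtx"],p["dist"]).reshape(-1,2)
    R,t=p["R"],p["t"];c=-R.T@t
    D=np.c_[d,np.ones(len(d))]@R
    return c+D*((z-c[2])/D[:,2])[:,None]
def proj(n,X):
    p=camera_params(n);return cv2.projectPoints(np.array(X,float).reshape(-1,1,3),cv2.Rodrigues(p["R"])[0],p["t"],p["mtx"],p["dist"])[0].reshape(-1,2)
E
python3 - <<'E'
from h import *
s=get_state();print(Ro.from_quat(s["ee_rot"]).as_matrix().round(3))
im=cv2.imread("pics/top0.png")
cv2.imwrite("pics/c1.png",cv2.resize(im[190:310,100:300],None,fx=4,fy=4,interpolation=cv2.INTER_CUBIC))
cv2.imwrite("pics/c2.png",cv2.resize(im[200:300,340:540],None,fx=4,fy=4,interpolation=cv2.INTER_CUBIC))
print(ray("top",[(119,249),(162,240),(208,230),(255,219)],.19).round(4))
E
```

```text
[[-0.    -0.973  0.231]
 [-0.002  0.231  0.973]
 [-1.    -0.    -0.002]]
[[0.4929 0.3293 0.19  ]
 [0.506  0.2584 0.19  ]
 [0.5207 0.1839 0.19  ]
 [0.5369 0.1086 0.19  ]]
```

View pics/c1.png

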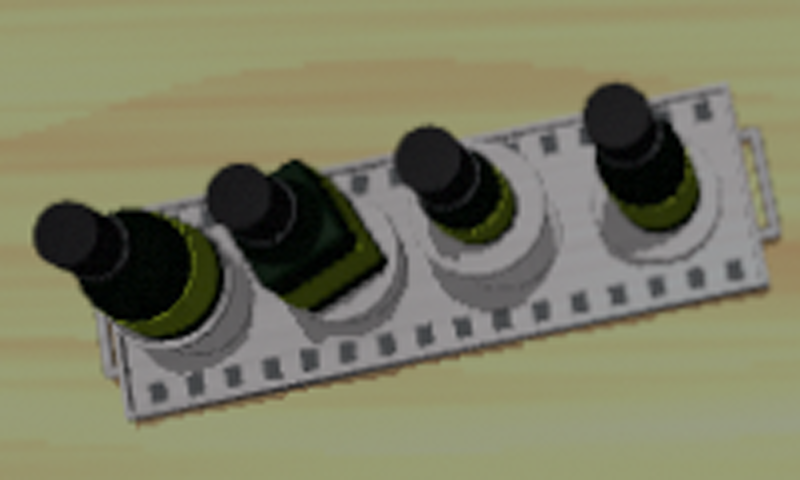

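View pics/c2.png

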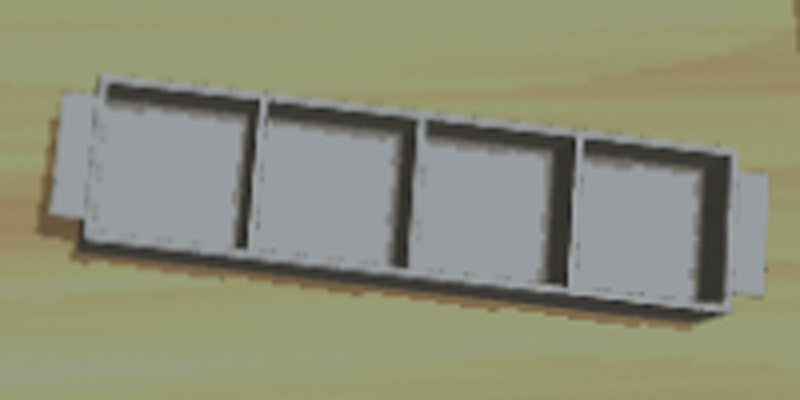

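Run:
```python
from h import *
px=np.array([(67,236),(241,197),(432,160),(617,117)])/4+[100-.375,190-.375]
C=ray("top",px,.19);print(C.round(4))
# cap refine: brightness neutral mask
im=cv2.imread("pics/top0.png").astype(int)
for p in px:
    x,y=p.round().astype(int);pt=im[y-1:y+2,x-1:x+2].reshape(-1,3).mean(0)
    w=im[y-14:y+15,x-14:x+15]; m=(np.abs(w-pt).max(2)<10).astype(np.uint8)
    m=cv2.morphologyEx(m,cv2.MORPH_OPEN,np.ones((3,3),np.uint8))
    n,l,st,ce=cv2.connectedComponentsWithStats(m);k=l[14,14]
    print(pt,st[k],ce[k]+[x-14,y-14], ray("top",ce[k]+[x-14,y-14],.19).round(4))
S=proj("side",C);print(S.round(1))
a=np.polyfit(C[:,1],C[:,0],1);print("deck row yaw",np.arctan(a[0]), np.linalg.norm(np.diff(C,axis=0),axis=1))
K=np.array([(102,76),(737,150),(728,310),(84,240)])/4+[340-.375,200-.375]
W=ray("top",K,.042);print(W.round(4));print(np.linalg.norm(W-np.roll(W,-1,0),axis=1))
sd=cv2.imread("pics/side0.png")
for p in S: cv2.circle(sd,tuple(p.round().astype(int)),2,(0,0,255),-1)
for p in proj("side",W):cv2.circle(sd,tuple(p.round().astype(int)),2,(0,0,255),-1)
c=W.mean(0);e=W[[0,3]].mean(0)-W[[1,2]].mean(0);e/=np.linalg.norm(e);print("carrier",c,"yaw",np.arctan2(-e[0],e[1]))
G=[c+e*v for v in(.114,.038,-.038,-.114)]
print(np.round(G,4))
cv2.imwrite("pics/s1.png",cv2.resize(sd[170:430,110:470],None,fx=2.2,fy=2.2))
tp=cv2.imread("pics/top0.png")
for g in G:
    g=g.copy();g[2]=.006
    p=proj("top",g)[0];cv2.circle(tp,tuple(p.round().astype(int)),2,(0,0,255),-1)
for p in C:
    p=proj("top",p)[0];cv2.circle(tp,tuple(p.round().astype(int)),1,(0,0,255),-1)
cv2.imwrite("pics/t1.png",cv2.resize(tp[190:310,100:540],None,fx=1.8,fy=1.8))
```

```text
[[0.4936 0.3337 0.19  ]
 [0.508  0.262  0.19  ]
 [0.5213 0.1846 0.19  ]
 [0.5371 0.1104 0.19  ]]
[25.33333333 23.88888889 24.22222222] [  7   6  15  15 186] [116.10752688 247.95698925] [[0.4947 0.3342 0.19  ]]
[27.55555556 25.88888889 26.44444444] [  6   7  15  15 187] [159.12834225 238.85561497] [[0.508  0.2632 0.19  ]]
[30.44444444 28.55555556 29.22222222] [  5   6  16  16 200] [206.585 229.425] [[0.5216 0.1862 0.19  ]]
[31.77777778 30.44444444 30.88888889] [  6   6  16  16 195] [253.59487179 218.67692308] [[0.5374 0.1108 0.19  ]]
[[145.8 268.2]
 [191.7 241.5]
 [233.6 218.4]
 [265.6 199.5]]
deck row yaw -0.19016667345288316 [0.07315879 0.07857078 0.07584288]
[[ 0.5689 -0.0807  0.042 ]
 [ 0.5269 -0.3841  0.042 ]
 [ 0.4503 -0.3724  0.042 ]
 [ 0.4908 -0.0693  0.042 ]]
[0.30634712 0.07742911 0.30581474 0.0789499 ]
carrier [ 0.50920999 -0.22662775  0.042     ] yaw -0.13520693667311906
[[ 0.5246 -0.1137  0.042 ]
 [ 0.5143 -0.189   0.042 ]
 [ 0.5041 -0.2643  0.042 ]
 [ 0.4938 -0.3396  0.042 ]]
```

View pics/s1.png

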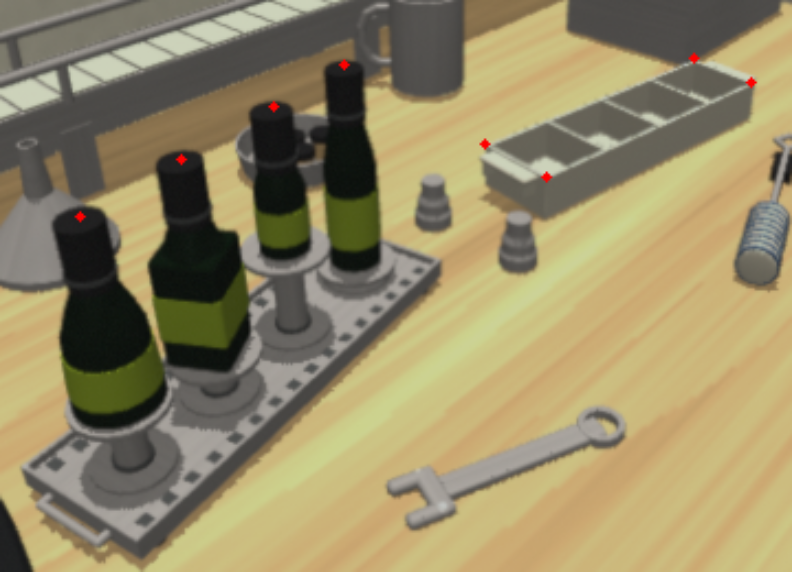

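View pics/t1.png

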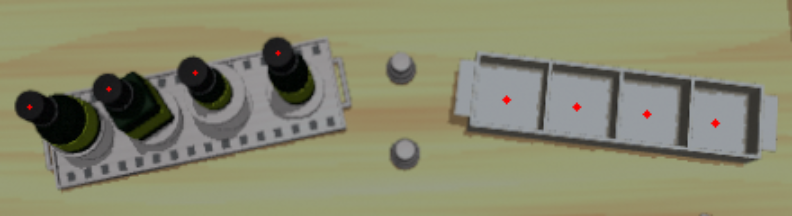

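>>> carry_out --pt "0 0 0 0.115 0" --pt "0 0 0 0.115 0" --pt "0 0 0 0.115 0" --pt "0 0 0 0.115 0" --pt "0 0 0 0.115 0" --pt "0 0 0 0.115 0" --pt "0 0 0 0.115 0" --pt "0 0 0 0.115 0" --pt "0 0 0 0.115 0" --pt "0 0 0 0.11 0" --grip_force 40

```text
time_s: 0.93
tool_pos: [0.1267, 0.5348, 0.2386]
ee_rot: [-0.067, 0.704, 0.066, 0.704]
force: [-0.4, 0.6, 0.5]
finger_gap: 0.0855
```

```bash
cat >> h.py <<'E'
T=dict(bell=(.494,.334),square=(.508,.2628),mini=(.5215,.1855),flute=(.5373,.1107),
 c1=(.5246,-.1137),c2=(.5143,-.189),c3=(.5041,-.2643),c4=(.4938,-.3396))
def go(x,y,z,ang):
    s=get_state();R=Ro.from_quat(s["ee_rot"]).as_matrix();p=s["tool_pos"]
    d=(R.T@(np.array([x,y,z])-p))*100
    a=np.arctan2(R[1,2],R[0,2])
    print("t",round(s["time_s"],2),"p",p.round(4),"ang",a.round(3),"gap",round(s["finger_gap"],4),"F",s["force"].round(1),"tilt",R[:,0].round(3))
    print("shift cm",d.round(2),"turn",round(a-ang,3))
E
python3 -c "
from h import *
go(*T['flute'],.235,.19)"
```

```text
t 0.93 p [0.1267 0.5348 0.2386] ang 0.187 gap 0.0855 F [-0.4  0.6  0.5] tilt [-0.    -0.001 -1.   ]
shift cm [  0.41 -49.31  32.43] turn -0.003
```

>>> carry_out --pt "0 -1.3 0.8 0 0" --pt "0 -2.6 1.7 0 0" --pt "0 -2.6 1.7 0 0" --pt "0 -2.6 1.7 0 0" --pt "0 -2.6 1.7 0 0" --pt "0 -2.6 1.7 0 0" --pt "0 -2.6 1.7 0 0" --pt "0 -2.6 1.7 0 0" --pt "0 -2.6 1.7 0 0" --pt "0 -2.6 1.7 0 0"

```text
time_s: 1.77
tool_pos: [0.3333, 0.3209, 0.2391]
ee_rot: [-0.069, 0.704, 0.069, 0.704]
force: [0.0, 0.8, 0.1]
finger_gap: 0.0857
```

>>> carry_out --pt "0 -2.6 1.7 0 0" --pt "0 -2.6 1.7 0 0" --pt "0 -2.6 1.7 0 0" --pt "0 -2.6 1.7 0 0" --pt "0 -2.6 1.7 0 0" --pt "0 -2.6 1.7 0 0" --pt "0 -2.6 1.7 0 0" --pt "0 -2.6 1.7 0 0" --pt "0 -2.6 1.7 0 0" --pt "0 -1.2 1.0 0 0"

```text
time_s: 2.6
tool_pos: [0.541, 0.1071, 0.2392]
ee_rot: [-0.068, 0.704, 0.066, 0.704]
force: [-1.7, 0.4, 0.3]
finger_gap: 0.0856
```

```bash
python3 -c "
from h import *
go(*T['flute'],.162,.19)"
```

```text
t 2.6 p [0.541  0.1071 0.2392] ang 0.189 gap 0.0856 F [-1.7  0.4  0.3] tilt [ 0.001 -0.004 -1.   ]
shift cm [ 7.72  0.45 -0.29] turn -0.001
```

>>> carry_out --pt "0 0.2 -0.15 0 0" --pt "0 0.2 -0.1 0 0" --pt "0 0 0 0 0" --pt "0.5 0 0 0 0" --pt "0.5 0 0 0 0" --pt "0.5 0 0 0 0" --pt "0.5 0 0 0 0" --pt "0.5 0 0 0 0" --pt "0 0 0 0 0" --pt "0 0 0 0 0"

```text
time_s: 3.43
tool_pos: [0.5359, 0.117, 0.2138]
ee_rot: [-0.068, 0.704, 0.068, 0.703]
force: [-0.0, 0.5, -0.3]
finger_gap: 0.0849
```

```bash
python3 -c "
from h import *
go(*T['flute'],.162,.19)
a=snapshot('side')[:,:,::-1];b=snapshot('top')[:,:,::-1]
cv2.imwrite('pics/p1.png',np.hstack([cv2.resize(a[120:320,160:360],(400,400)),cv2.resize(b[150:350,150:350],(400,400))]))"
```

```text
t 3.43 p [0.5359 0.117  0.2138] ang 0.193 gap 0.0849 F [-0.   0.5 -0.3] tilt [-0.001 -0.    -1.   ]
shift cm [ 5.18 -0.64  0.02] turn 0.003
```

View pics/p1.png

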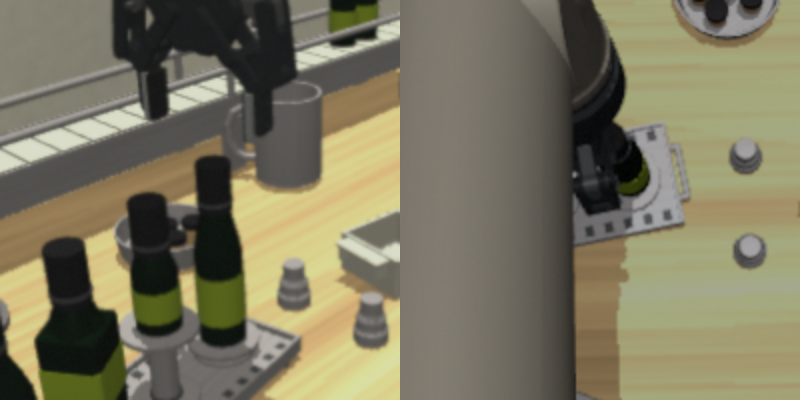

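The fingertips (about (155,110) and (265,130) in the crop) straddle the flute cap at (213,165). I still need a 6 mm correction.

>>> carry_out --pt "0 -0.3 0 0 0" --pt "0 -0.3 0 0 0" --pt "0 0 0 0 0" --pt "0 0 0 0 0" --pt "0.4 0 0 0 0" --pt "0.4 0 0 0 0" --pt "0.4 0 0 0 0" --pt "0 0 0 0 0" --pt "0 0 0 0 0" --pt "0 0 0 0 0"

```text
time_s: 4.37
tool_pos: [0.5373, 0.1111, 0.2022]
ee_rot: [-0.068, 0.704, 0.068, 0.704]
force: [0.1, 0.0, -0.4]
finger_gap: 0.0853
```

```bash
python3 -c "
from h import *
go(*T['flute'],.162,.19)"
```

```text
t 4.37 p [0.5373 0.1111 0.2022] ang 0.193 gap 0.0853 F [ 0.1  0.  -0.4] tilt [-0. -0. -1.]
shift cm [ 4.02 -0.04 -0.01] turn 0.003
```

>>> carry_out --pt "0.7 0 0 0 0" --pt "0.7 0 0 0 0" --pt "0.7 0 0 0 0" --pt "0.7 0 0 0 0" --pt "0.7 0 0 0 0" --pt "0.5 0 0 0 0" --pt "0 0 0 0 0" --pt "0 0 0 0 0.2" --pt "0 0 0 0 0.4" --pt "0 0 0 0 0.5"

```text
time_s: 5.2
tool_pos: [0.5378, 0.1111, 0.1628]
ee_rot: [-0.068, 0.703, 0.068, 0.704]
force: [-0.4, -0.2, 0.0]
finger_gap: 0.052
```

>>> carry_out --pt "0 0 0 0 0.55" --pt "0 0 0 0 0.6" --pt "0 0 0 0 0.65" --pt "0 0 0 0 0.7" --pt "0 0 0 0 0.75" --pt "0 0 0 0 0.8" --pt "0 0 0 0 1" --pt "0 0 0 0 1" --pt "0 0 0 0 1" --pt "0 0 0 0 1"

```text
time_s: 6.03
tool_pos: [0.5377, 0.1111, 0.1627]
ee_rot: [-0.068, 0.704, 0.068, 0.704]
force: [0.4, 0.3, 3.1]
finger_gap: 0.0271
```

```bash
python3 -c "
from h import *
go(*T['flute'],.222,.19)
a=snapshot('side')[:,:,::-1]
cv2.imwrite('pics/p2.png',cv2.resize(a[120:320,160:360],(600,600)))"
```

```text
t 6.03 p [0.5377 0.1111 0.1627] ang 0.193 gap 0.0271 F [0.4 0.3 3.1] tilt [ 0.001  0.    -1.   ]
shift cm [-5.93 -0.03 -0.04] turn 0.003
```

View pics/p2.png

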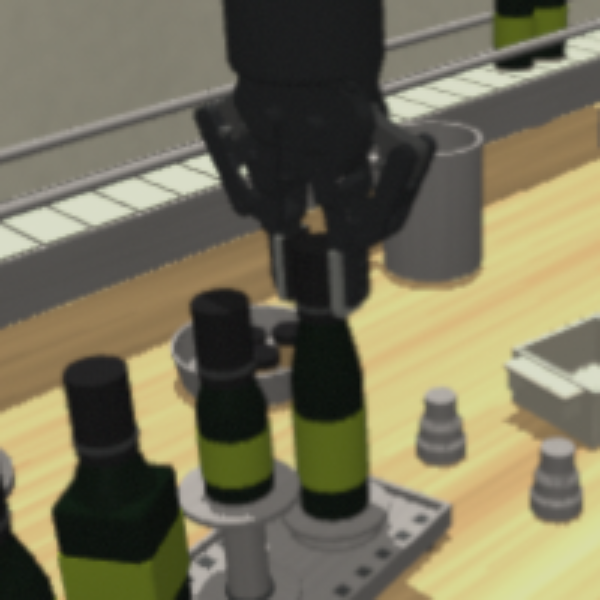

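The flute's cap is gripped at about (320,270) and the bottle is still upright. Lifting it now.

>>> carry_out --pt "-0.3 0 0 0 1" --pt "-0.6 0 0 0 1" --pt "-0.8 0 0 0 1" --pt "-0.9 0 0 0 1" --pt "-0.9 0 0 0 1" --pt "-0.9 0 0 0 1" --pt "-0.8 0 0 0 1" --pt "-0.6 0 0 0 1" --pt "-0.2 0 0 0 1" --pt "0 0 0 0 1"

```text
time_s: 6.92
tool_pos: [0.5378, 0.1111, 0.2231]
ee_rot: [-0.068, 0.703, 0.068, 0.704]
force: [0.7, -0.1, -2.9]
finger_gap: 0.027
```

```bash
python3 -c "
from h import *
go(*T['c4'],.222,-.135)"
```

```text
t 6.92 p [0.5378 0.1111 0.2231] ang 0.193 gap 0.027 F [ 0.7 -0.1 -2.9] tilt [ 0.001  0.    -1.   ]
shift cm [  0.08 -43.39 -12.97] turn 0.328
```

>>> carry_out --pt "0 -0.8 -0.24 0 1" --pt "0 -1.6 -0.48 0 1" --pt "0 -2.4 -0.72 0 1" --pt "0 -2.6 -0.78 0 1" --pt "0 -2.6 -0.78 0 1" --pt "0 -2.6 -0.78 0 1" --pt "0 -2.6 -0.78 0 1" --pt "0 -2.6 -0.78 0 1" --pt "0 -2.6 -0.78 0 1" --pt "0 -2.6 -0.78 0 1"

```text
time_s: 7.75
tool_pos: [0.5126, -0.1297, 0.2217]
ee_rot: [-0.068, 0.704, 0.068, 0.703]
force: [0.0, -0.8, -2.3]
finger_gap: 0.0272
```

>>> carry_out --pt "0 -2.6 -0.78 0 1" --pt "0 -2.6 -0.78 0 1" --pt "0 -2.6 -0.78 0 1" --pt "0 -2.6 -0.78 0 1" --pt "0 -2.6 -0.78 0 1" --pt "0 -2.6 -0.78 0 1" --pt "0 -2.4 -0.72 0 1" --pt "0 -1.6 -0.48 0 1" --pt "0 -0.8 -0.24 0 1" --pt "0 0 0 0 1"

```text
time_s: 8.58
tool_pos: [0.4907, -0.3427, 0.2217]
ee_rot: [-0.067, 0.705, 0.066, 0.703]
force: [-0.4, 0.3, -2.3]
finger_gap: 0.0269
```

>>> carry_out --pt "0 0 0 0.04 1" --pt "0 0 0 0.06 1" --pt "0 0 0 0.08 1" --pt "0 0 0 0.07 1" --pt "0 0 0 0.05 1" --pt "0 0 0 0.03 1" --pt "0 0 0 0 1" --pt "0 0 0 0 1" --pt "0 0 0 0 1" --pt "0 0 0 0 1"

```text
time_s: 9.42
tool_pos: [0.4931, -0.3392, 0.2222]
ee_rot: [0.048, 0.705, -0.048, 0.705]
force: [-0.2, -0.5, -1.5]
finger_gap: 0.0269
```

```bash
python3 -c "
from h import *
go(*T['c4'],.139,-.135)
a=snapshot('side')[:,:,::-1];b=snapshot('top')[:,:,::-1]
cv2.imwrite('pics/p3.png',np.hstack([cv2.resize(a[100:300,300:500],(400,400)),cv2.resize(b[150:350,350:550],(400,400))]))"
```

```text
t 9.42 p [ 0.4931 -0.3392  0.2222] ang -0.136 gap 0.0269 F [-0.2 -0.5 -1.5] tilt [ 0.     0.001 -1.   ]
shift cm [ 8.32 -0.04  0.08] turn -0.001
```

View pics/p3.png

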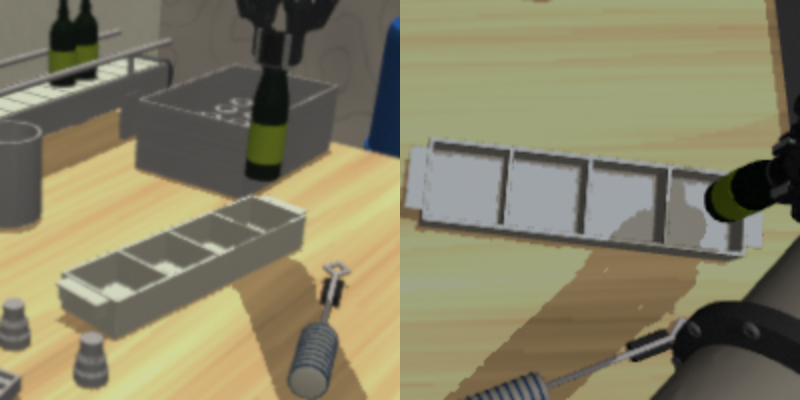

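The flute hangs upright above cell 4. Lowering it.

>>> carry_out --pt "0.4 0 0.05 0 1" --pt "0.8 0 0 0 1" --pt "1.0 0 0 0 1" --pt "1.2 0 0 0 1" --pt "1.2 0 0 0 1" --pt "1.2 0 0 0 1" --pt "1.0 0 0 0 1" --pt "0.7 0 0 0 1" --pt "0.3 0 0 0 1" --pt "0 0 0 0 1"

```text
time_s: 10.35
tool_pos: [0.493, -0.3396, 0.1433]
ee_rot: [0.049, 0.706, -0.048, 0.705]
force: [0.5, -0.8, -1.8]
finger_gap: 0.0269
```

>>> carry_out --pt "0 0 0 0 1" --pt "0.1 0 0 0 1" --pt "0.1 0 0 0 1" --pt "0.1 0 0 0 1" --pt "0.1 0 0 0 1" --pt "0 0 0 0 1" --pt "0 0 0 0 1" --pt "0 0 0 0 1" --pt "0 0 0 0 1" --pt "0 0 0 0 1"

```text
time_s: 11.18
tool_pos: [0.4934, -0.3399, 0.1404]
ee_rot: [0.048, 0.705, -0.048, 0.706]
force: [-0.2, 0.4, -2.3]
finger_gap: 0.0269
```

```bash
python3 -c "
from h import *
go(*T['c4'],.139,-.135)
a=snapshot('side')[:,:,::-1];b=snapshot('top')[:,:,::-1]
cv2.imwrite('pics/p4.png',np.hstack([cv2.resize(a[100:300,300:500],(400,400)),cv2.resize(b[150:350,350:550],(400,400))]))"
```

```text
t 11.18 p [ 0.4934 -0.3399  0.1404] ang -0.137 gap 0.0269 F [-0.2  0.4 -2.3] tilt [ 0. -0. -1.]
shift cm [0.14 0.04 0.04] turn -0.002
```

View pics/p4.png

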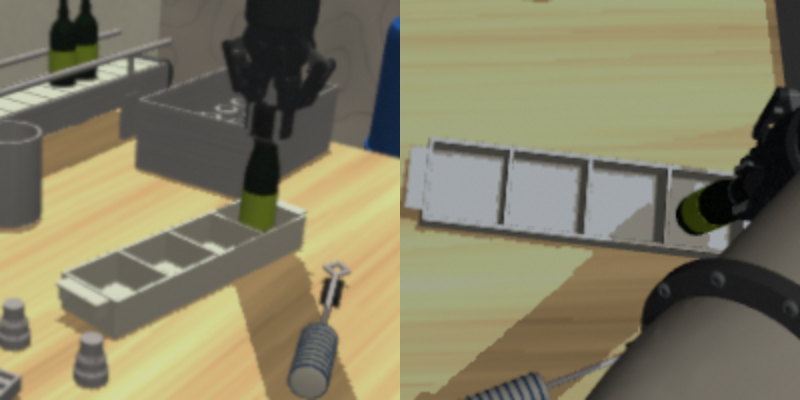

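>>> carry_out --pt "0.05 0 0 0 1" --pt "0.05 0 0 0 1" --pt "0.05 0 0 0 1" --pt "0.05 0 0 0 1" --pt "0 0 0 0 1" --pt "0 0 0 0 1" --pt "0 0 0 0 1" --pt "0 0 0 0 1" --pt "0 0 0 0 1" --pt "0 0 0 0 1"

```text
time_s: 12.12
tool_pos: [0.4934, -0.34, 0.1387]
ee_rot: [0.048, 0.705, -0.048, 0.706]
force: [-0.9, 0.2, 3.5]
finger_gap: 0.0266
```

Contact: the force changed from -2.3 N to +3.5 N. Releasing slowly, then retreating.

>>> carry_out --pt "0 0 0 0 0.68" --pt "0 0 0 0 0.65" --pt "0 0 0 0 0.62" --pt "0 0 0 0 0.58" --pt "0 0 0 0 0.5" --pt "0 0 0 0 0.4" --pt "0 0 0 0 0.3" --pt "0 0 0 0 0.2" --pt "0 0 0 0 0.1" --pt "0 0 0 0 0"

```text
time_s: 12.95
tool_pos: [0.4934, -0.3399, 0.1383]
ee_rot: [0.048, 0.705, -0.048, 0.705]
force: [-0.5, -0.3, 0.2]
finger_gap: 0.085
```

>>> carry_out --pt "-0.4 0 0 0 0" --pt "-0.8 0 0 0 0" --pt "-1.2 0 0 0 0" --pt "-1.2 0 0 0 0" --pt "-1.2 0 0 0 0" --pt "-1.2 0 0 0 0" --pt "-1.2 0 0 0 0" --pt "-1.2 0 0 0 0" --pt "-0.8 0 0 0 0" --pt "-0.4 0 0 0 0"

```text
time_s: 13.78
tool_pos: [0.4938, -0.3406, 0.2363]
ee_rot: [0.048, 0.705, -0.049, 0.706]
force: [-0.2, -1.4, -0.0]
finger_gap: 0.0855
```

```bash
python3 -c "
from h import *
go(*T['mini'],.235,.19)
a=snapshot('side')[:,:,::-1];b=snapshot('top')[:,:,::-1]
cv2.imwrite('pics/p5.png',np.hstack([cv2.resize(a[100:300,300:500],(400,400)),cv2.resize(b[150:350,350:550],(400,400))]))"
```

```text
t 13.78 p [ 0.4938 -0.3406  0.2363] ang -0.137 gap 0.0855 F [-0.2 -1.4 -0. ] tilt [ 0.002 -0.002 -1.   ]
shift cm [ 0.06 52.49 -4.44] turn -0.327
```

View pics/p5.png

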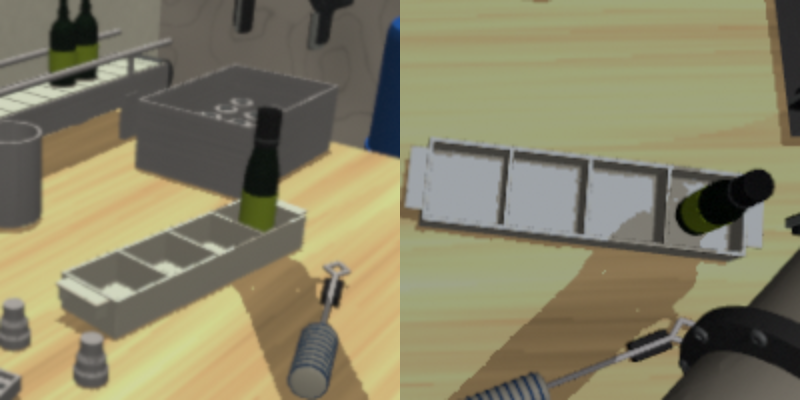

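The flute is upright in cell 4. Next is the mini.

>>> carry_out --pt "0 0.8 -0.07 0 0" --pt "0 1.6 -0.13 0 0" --pt "0 2.4 -0.2 0 0" --pt "0 3.06 -0.26 0 0" --pt "0 3.06 -0.26 0 0" --pt "0 3.06 -0.26 0 0" --pt "0 3.06 -0.26 0 0" --pt "0 3.06 -0.26 0 0" --pt "0 3.06 -0.26 0 0" --pt "0 3.06 -0.26 0 0"

```text
time_s: 14.72
tool_pos: [0.5062, -0.0747, 0.2334]
ee_rot: [0.048, 0.706, -0.048, 0.705]
force: [-0.3, 0.1, 0.6]
finger_gap: 0.0852
```

>>> carry_out --pt "0 3.06 -0.26 0 0" --pt "0 3.06 -0.26 0 0" --pt "0 3.06 -0.26 0 0" --pt "0 3.06 -0.26 0 0" --pt "0 3.06 -0.26 0 0" --pt "0 3.06 -0.26 0 0" --pt "0 3.06 -0.26 0 0" --pt "0 2.4 -0.2 0 0" --pt "0 1.6 -0.13 0 0" --pt "0 0.8 -0.07 0 0"

```text
time_s: 15.55
tool_pos: [0.5197, 0.1892, 0.2332]
ee_rot: [0.047, 0.706, -0.047, 0.705]
force: [-0.2, -0.1, -0.8]
finger_gap: 0.0854
```

>>> carry_out --pt "0 0 0 -0.04 0" --pt "0 0 0 -0.06 0" --pt "0 0 0 -0.08 0" --pt "0 0 0 -0.07 0" --pt "0 0 0 -0.05 0" --pt "0 0 0 -0.03 0" --pt "0 0 0 0 0" --pt "0 0 0 0 0" --pt "0 0 0 0 0" --pt "0 0 0 0 0"

```text
time_s: 16.38
tool_pos: [0.5209, 0.1851, 0.2342]
ee_rot: [-0.068, 0.704, 0.068, 0.704]
force: [0.6, 0.2, -0.3]
finger_gap: 0.0849
```

```bash
python3 -c "
from h import *
go(*T['mini'],.162,.19)"
```

```text
t 16.38 p [0.5209 0.1851 0.2342] ang 0.192 gap 0.0849 F [ 0.6  0.2 -0.3] tilt [-0. -0. -1.]
shift cm [7.22 0.03 0.07] turn 0.002
```

>>> carry_out --pt "0.4 0 0.05 0 0" --pt "0.8 0 0 0 0" --pt "0.9 0 0 0 0" --pt "1.0 0 0 0 0" --pt "1.0 0 0 0 0" --pt "1.0 0 0 0 0" --pt "0.9 0 0 0 0" --pt "0.8 0 0 0 0" --pt "0.3 0 0 0 0" --pt "0.1 0 0 0 0"

```text
time_s: 17.22
tool_pos: [0.521, 0.1856, 0.1613]
ee_rot: [-0.068, 0.704, 0.068, 0.703]
force: [0.0, 0.5, -0.1]
finger_gap: 0.0854
```

>>> carry_out --pt "0 0 0 0 0.3" --pt "0 0 0 0 0.45" --pt "0 0 0 0 0.55" --pt "0 0 0 0 0.6" --pt "0 0 0 0 0.65" --pt "0 0 0 0 0.7" --pt "0 0 0 0 0.8" --pt "0 0 0 0 1" --pt "0 0 0 0 1" --pt "0 0 0 0 1"

```text
time_s: 18.05
tool_pos: [0.5218, 0.1859, 0.1628]
ee_rot: [-0.068, 0.703, 0.068, 0.704]
force: [-0.1, -0.1, 3.6]
finger_gap: 0.0271
```

```bash
python3 -c "
from h import *
go(*T['mini'],.222,.19)
a=snapshot('side')[:,:,::-1]
cv2.imwrite('pics/p6.png',cv2.resize(a[120:320,120:320],(600,600)))"
```

```text
t 18.05 p [0.5218 0.1859 0.1628] ang 0.193 gap 0.0271 F [-0.1 -0.1  3.6] tilt [ 0.001  0.    -1.   ]
shift cm [-5.92 -0.03 -0.03] turn 0.003
```

View pics/p6.png

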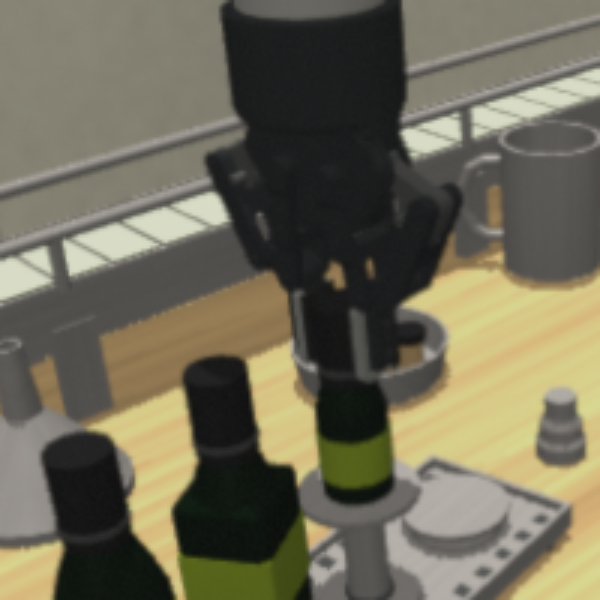

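The mini is gripped at about (345,330). Lifting it and moving to cell 3.

>>> carry_out --pt "-0.3 0 0 0 1" --pt "-0.6 0 0 0 1" --pt "-0.8 0 0 0 1" --pt "-0.9 0 0 0 1" --pt "-0.9 0 0 0 1" --pt "-0.9 0 0 0 1" --pt "-0.8 0 0 0 1" --pt "-0.6 0 0 0 1" --pt "-0.2 0 0 0 1" --pt "0 0 0 0 1"

```text
time_s: 18.93
tool_pos: [0.5218, 0.1858, 0.2231]
ee_rot: [-0.068, 0.703, 0.068, 0.704]
force: [0.2, 0.3, -2.1]
finger_gap: 0.0272
```

```bash
python3 -c "
from h import *
go(*T['c3'],.222,-.135)"
```

```text
t 18.93 p [0.5218 0.1858 0.2231] ang 0.193 gap 0.0272 F [ 0.2  0.3 -2.1] tilt [ 0.001  0.001 -1.   ]
shift cm [  0.08 -43.84 -10.38] turn 0.328
```

>>> carry_out --pt "0 -0.8 -0.19 0 1" --pt "0 -1.6 -0.38 0 1" --pt "0 -2.4 -0.57 0 1" --pt "0 -2.63 -0.62 0 1" --pt "0 -2.63 -0.62 0 1" --pt "0 -2.63 -0.62 0 1" --pt "0 -2.63 -0.62 0 1" --pt "0 -2.63 -0.62 0 1" --pt "0 -2.63 -0.62 0 1" --pt "0 -2.63 -0.62 0 1"

```text
time_s: 19.77
tool_pos: [0.5111, -0.0545, 0.2217]
ee_rot: [-0.068, 0.704, 0.068, 0.703]
force: [1.1, 0.3, -1.4]
finger_gap: 0.0272
```

>>> carry_out --pt "0 -2.63 -0.63 0 1" --pt "0 -2.63 -0.63 0 1" --pt "0 -2.63 -0.63 0 1" --pt "0 -2.63 -0.63 0 1" --pt "0 -2.63 -0.63 0 1" --pt "0 -2.63 -0.63 0 1" --pt "0 -2.4 -0.57 0 1" --pt "0 -1.6 -0.38 0 1" --pt "0 -0.8 -0.19 0 1" --pt "0 0 0 0 1"

```text
time_s: 20.6
tool_pos: [0.5017, -0.2668, 0.2219]
ee_rot: [-0.067, 0.705, 0.066, 0.703]
force: [-0.9, -0.5, -0.9]
finger_gap: 0.0274
```

>>> carry_out --pt "0 0 0 0.04 1" --pt "0 0 0 0.06 1" --pt "0 0 0 0.08 1" --pt "0 0 0 0.07 1" --pt "0 0 0 0.05 1" --pt "0 0 0 0.03 1" --pt "0 0 0 0 1" --pt "0 0 0 0 1" --pt "0 0 0 0 1" --pt "0 0 0 0 1"

```text
time_s: 21.43
tool_pos: [0.5035, -0.2633, 0.2222]
ee_rot: [0.048, 0.705, -0.048, 0.705]
force: [-0.1, -0.5, -1.8]
finger_gap: 0.0265
```

```bash
python3 -c "
from h import *
go(*T['c3'],.0826,-.135)
a=snapshot('side')[:,:,::-1];b=snapshot('top')[:,:,::-1]
cv2.imwrite('pics/p7.png',np.hstack([cv2.resize(a[100:300,300:500],(400,400)),cv2.resize(b[150:350,350:550],(400,400))]))"
```

```text
t 21.43 p [ 0.5035 -0.2633  0.2222] ang -0.136 gap 0.0265 F [-0.1 -0.5 -1.8] tilt [-0.     0.001 -1.   ]
shift cm [13.96 -0.09  0.07] turn -0.001
```

View pics/p7.png

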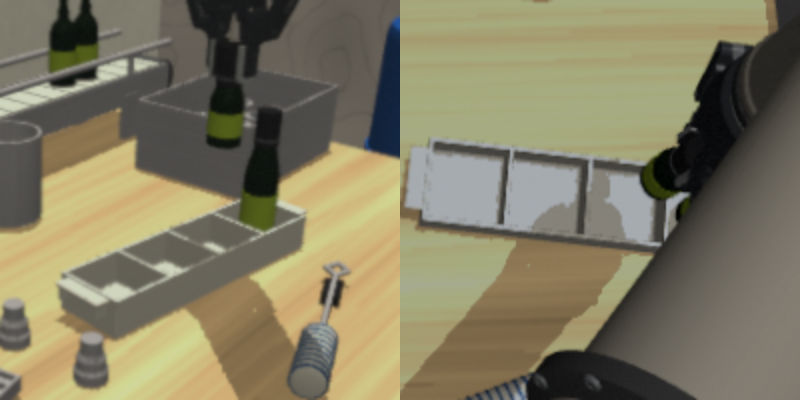

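The mini is above cell 3. Lowering it beside the flute with ample side clearance.

>>> carry_out --pt "0.4 -0.1 0.05 0 1" --pt "0.8 0 0 0 1" --pt "1.2 0 0 0 1" --pt "1.2 0 0 0 1" --pt "1.2 0 0 0 1" --pt "1.2 0 0 0 1" --pt "1.2 0 0 0 1" --pt "0.8 0 0 0 1" --pt "0.4 0 0 0 1" --pt "0 0 0 0 1"

```text
time_s: 22.37
tool_pos: [0.5031, -0.2646, 0.137]
ee_rot: [0.049, 0.706, -0.048, 0.705]
force: [0.5, -1.2, -0.9]
finger_gap: 0.0269
```

>>> carry_out --pt "0.4 0 0 0 1" --pt "0.8 0 0 0 1" --pt "1.2 0 0 0 1" --pt "1.2 0 0 0 1" --pt "0.8 0 0 0 1" --pt "0.4 0 0 0 1" --pt "0.2 0 0 0 1" --pt "0 0 0 0 1" --pt "0 0 0 0 1" --pt "0 0 0 0 1"

```text
time_s: 23.2
tool_pos: [0.5042, -0.2654, 0.0889]
ee_rot: [0.048, 0.705, -0.049, 0.706]
force: [-0.0, 0.4, -1.2]
finger_gap: 0.0273
```

```bash
python3 -c "
from h import *
go(*T['c3'],.0826,-.135)
a=snapshot('side')[:,:,::-1]
cv2.imwrite('pics/p8.png',cv2.resize(a[100:300,300:500],(600,600)))"
```

```text
t 23.2 p [ 0.5042 -0.2654  0.0889] ang -0.137 gap 0.0273 F [-0.   0.4 -1.2] tilt [ 0.001 -0.001 -1.   ]
shift cm [ 0.63  0.11 -0.02] turn -0.002
```

View pics/p8.png

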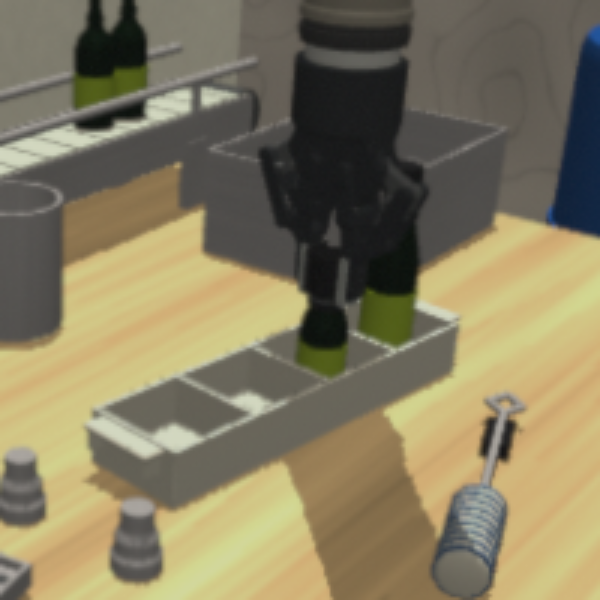

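>>> carry_out --pt "0.15 0.1 0 0 1" --pt "0.15 0 0 0 1" --pt "0.1 0 0 0 1" --pt "0.05 0 0 0 1" --pt "0.05 0 0 0 1" --pt "0.05 0 0 0 1" --pt "0.05 0 0 0 1" --pt "0 0 0 0 1" --pt "0 0 0 0 1" --pt "0 0 0 0 1"

```text
time_s: 24.08
tool_pos: [0.5039, -0.2641, 0.0828]
ee_rot: [0.048, 0.705, -0.048, 0.706]
force: [-1.8, 1.1, 4.5]
finger_gap: 0.0271
```

Contact at the predicted height. Releasing.

>>> carry_out --pt "0 0 0 0 0.68" --pt "0 0 0 0 0.65" --pt "0 0 0 0 0.62" --pt "0 0 0 0 0.58" --pt "0 0 0 0 0.5" --pt "0 0 0 0 0.4" --pt "0 0 0 0 0.3" --pt "0 0 0 0 0.2" --pt "0 0 0 0 0.1" --pt "0 0 0 0 0"

```text
time_s: 24.92
tool_pos: [0.5039, -0.2641, 0.0823]
ee_rot: [0.048, 0.705, -0.048, 0.705]
force: [0.6, -0.3, 0.3]
finger_gap: 0.0853
```

>>> carry_out --pt "-0.4 0 0 0 0" --pt "-0.8 0 0 0 0" --pt "-1.2 0 0 0 0" --pt "-1.6 0 0 0 0" --pt "-2 0 0 0 0" --pt "-2 0 0 0 0" --pt "-2 0 0 0 0" --pt "-2 0 0 0 0" --pt "-1.6 0 0 0 0" --pt "-1.2 0 0 0 0"

```text
time_s: 25.75
tool_pos: [0.5045, -0.265, 0.2338]
ee_rot: [0.048, 0.704, -0.049, 0.707]
force: [0.2, -0.0, -0.5]
finger_gap: 0.0851
```

>>> carry_out --pt "-0.4 0 0 0 0" --pt "0 0 0 0 0" --pt "0 0 0 -0.04 0" --pt "0 0 0 -0.06 0" --pt "0 0 0 -0.08 0" --pt "0 0 0 -0.07 0" --pt "0 0 0 -0.05 0" --pt "0 0 0 -0.03 0" --pt "0 0 0 0 0" --pt "0 0 0 0 0"

```text
time_s: 26.58
tool_pos: [0.5035, -0.2638, 0.2337]
ee_rot: [-0.068, 0.704, 0.068, 0.703]
force: [-0.7, 0.0, -0.1]
finger_gap: 0.0855
```

```bash
python3 -c "
from h import *
go(*T['square'],.235,.19)
a=snapshot('side')[:,:,::-1]
cv2.imwrite('pics/p9.png',a)"
```

```text
t 26.58 p [ 0.5035 -0.2638  0.2337] ang 0.192 gap 0.0855 F [-0.7  0.  -0.1] tilt [-0.001  0.001 -1.   ]
shift cm [-0.1  51.61 10.5 ] turn 0.002
```

View pics/p9.png

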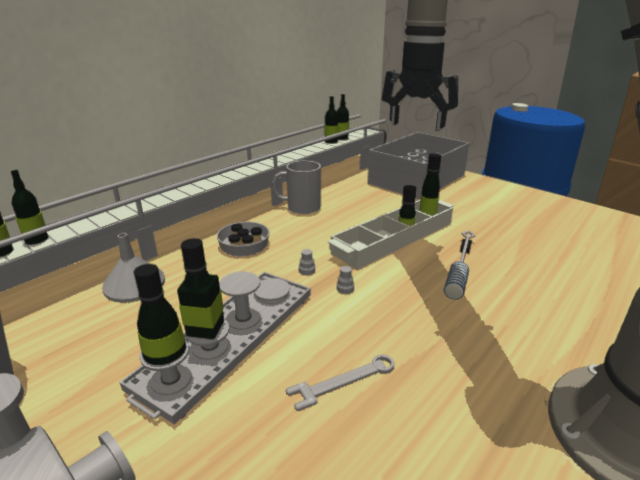

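The mini is in cell 3 and the flute in cell 4, both upright. Next is the square.

>>> carry_out --pt "0 0.8 0.16 0 0" --pt "0 1.6 0.33 0 0" --pt "0 2.4 0.49 0 0" --pt "0 3 0.61 0 0" --pt "0 3 0.61 0 0" --pt "0 3 0.61 0 0" --pt "0 3 0.61 0 0" --pt "0 3 0.61 0 0" --pt "0 3 0.61 0 0" --pt "0 3 0.61 0 0"

```text
time_s: 27.47
tool_pos: [0.5053, 0.0014, 0.2344]
ee_rot: [-0.068, 0.704, 0.068, 0.704]
force: [0.6, 0.4, 1.0]
finger_gap: 0.0854
```

>>> carry_out --pt "0 3 0.61 0 0" --pt "0 3 0.61 0 0" --pt "0 3 0.61 0 0" --pt "0 3 0.61 0 0" --pt "0 3 0.61 0 0" --pt "0 3 0.61 0 0" --pt "0 3 0.61 0 0" --pt "0 2.4 0.49 0 0" --pt "0 1.6 0.33 0 0" --pt "0 0.8 0.16 0 0"

```text
time_s: 28.3
tool_pos: [0.5067, 0.2661, 0.2338]
ee_rot: [-0.069, 0.704, 0.07, 0.703]
force: [0.4, 0.7, -0.8]
finger_gap: 0.0853
```

>>> carry_out --pt "0 0 0 0 0" --pt "0 0 0 0 0" --pt "0 0 0 0 0" --pt "0 0 0 0 0" --pt "0 0 0 0 0" --pt "0 0 0 0 0" --pt "0.3 0 0 0 0" --pt "0.3 0 0 0 0" --pt "0.3 0 0 0 0" --pt "0 0 0 0 0"

```text
time_s: 29.13
tool_pos: [0.5073, 0.2623, 0.2243]
ee_rot: [-0.068, 0.704, 0.068, 0.703]
force: [0.2, 0.3, 0.1]
finger_gap: 0.086
```

```bash
python3 -c "
from h import *
go(*T['square'],.162,.19)"
```

```text
t 29.13 p [0.5073 0.2623 0.2243] ang 0.193 gap 0.086 F [0.2 0.3 0.1] tilt [-0.002 -0.001 -1.   ]
shift cm [6.23 0.04 0.09] turn 0.003
```

>>> carry_out --pt "0.4 0.05 0.05 0 0" --pt "0.8 0 0 0 0" --pt "0.9 0 0 0 0" --pt "0.9 0 0 0 0" --pt "0.9 0 0 0 0" --pt "0.9 0 0 0 0" --pt "0.8 0 0 0 0" --pt "0.4 0 0 0 0" --pt "0.2 0 0 0 0" --pt "0 0 0 0 0"

```text
time_s: 29.97
tool_pos: [0.5081, 0.263, 0.1628]
ee_rot: [-0.068, 0.704, 0.068, 0.704]
force: [0.3, 0.3, -0.5]
finger_gap: 0.0855
```

>>> carry_out --pt "0 0 0 0 0.3" --pt "0 0 0 0 0.45" --pt "0 0 0 0 0.55" --pt "0 0 0 0 0.6" --pt "0 0 0 0 0.65" --pt "0 0 0 0 0.7" --pt "0 0 0 0 0.8" --pt "0 0 0 0 1" --pt "0 0 0 0 1" --pt "0 0 0 0 1"

```text
time_s: 30.8
tool_pos: [0.5086, 0.2633, 0.1638]
ee_rot: [-0.068, 0.703, 0.068, 0.704]
force: [0.1, 0.3, 2.6]
finger_gap: 0.0272
```

```bash
python3 -c "
from h import *
go(*T['square'],.222,.19)
a=snapshot('side')[:,:,::-1]
cv2.imwrite('pics/p10.png',cv2.resize(a[170:370,100:300],(600,600)))"
```

```text
t 30.8 p [0.5086 0.2633 0.1638] ang 0.193 gap 0.0272 F [0.1 0.3 2.6] tilt [ 0.001  0.001 -1.   ]
shift cm [-5.82 -0.03 -0.07] turn 0.003
```

View pics/p10.png

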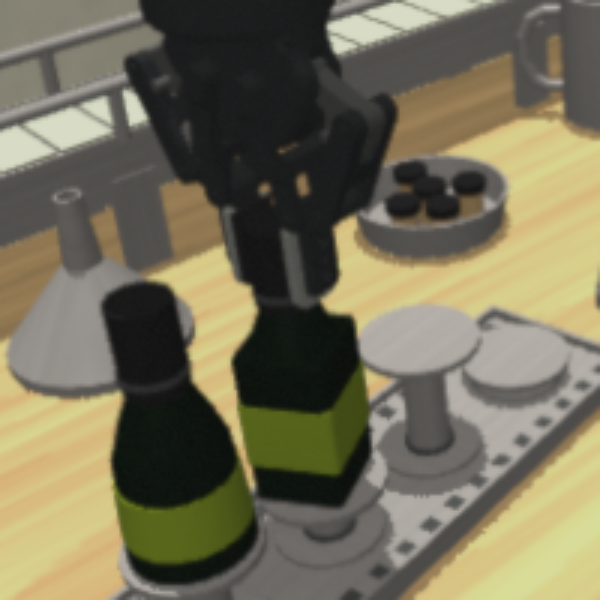

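The square's cap is gripped. I'll work out its yaw so it can be squared up in its cell.

```bash
python3 -c "
from h import *
for z,P in((.075,[(247,462),(335,475),(370,432)]),(.1,[(242,403),(322,412),(365,365)])):
    W=ray('side',np.array(P)/3+[100,170],z);d=np.diff(W,axis=0)
    print(W.round(3),np.linalg.norm(d,axis=1),np.arctan2(d[:,1],d[:,0]))
go(*T['c2'],.232,-.135)
"
```

```text
[[0.511 0.295 0.075]
 [0.474 0.273 0.075]
 [0.487 0.243 0.075]] [0.04271693 0.03206692] [-2.60617327 -1.15229135]
[[0.519 0.287 0.1  ]
 [0.487 0.267 0.1  ]
 [0.501 0.232 0.1  ]] [0.03816158 0.0377778 ] [-2.57087262 -1.17008528]
t 30.85 p [0.5086 0.2633 0.1637] ang 0.193 gap 0.0267 F [-0.7 -0.1  3.2] tilt [ 0.001  0.001 -1.   ]
shift cm [ -6.85 -44.49  -8.12] turn 0.328
```

>>> carry_out --pt "-0.3 0 0 0 1" --pt "-0.6 0 0 0 1" --pt "-0.8 0 0 0 1" --pt "-1.1 0 0 0 1" --pt "-1.2 0 0 0 1" --pt "-1.1 0 0 0 1" --pt "-0.9 0 0 0 1" --pt "-0.6 0 0 0 1" --pt "-0.2 0 0 0 1" --pt "0 0 0 0 1"

```text
time_s: 31.68
tool_pos: [0.5086, 0.2632, 0.232]
ee_rot: [-0.068, 0.703, 0.068, 0.704]
force: [0.4, -0.0, -3.1]
finger_gap: 0.0271
```

>>> carry_out --pt "0 -0.8 -0.15 0 1" --pt "0 -1.6 -0.29 0 1" --pt "0 -2.4 -0.44 0 1" --pt "0 -2.68 -0.49 0 1" --pt "0 -2.68 -0.49 0 1" --pt "0 -2.68 -0.49 0 1" --pt "0 -2.68 -0.49 0 1" --pt "0 -2.68 -0.49 0 1" --pt "0 -2.68 -0.49 0 1" --pt "0 -2.68 -0.49 0 1"

```text
time_s: 32.52
tool_pos: [0.5099, 0.0201, 0.2308]
ee_rot: [-0.068, 0.704, 0.067, 0.703]
force: [0.3, -0.8, -1.5]
finger_gap: 0.0268
```

>>> carry_out --pt "0 -2.68 -0.49 0 1" --pt "0 -2.68 -0.49 0 1" --pt "0 -2.68 -0.49 0 1" --pt "0 -2.68 -0.49 0 1" --pt "0 -2.68 -0.49 0 1" --pt "0 -2.68 -0.49 0 1" --pt "0 -2.4 -0.44 0 1" --pt "0 -1.6 -0.29 0 1" --pt "0 -0.8 -0.15 0 1" --pt "0 0 0 0 1"

```text
time_s: 33.35
tool_pos: [0.5117, -0.1926, 0.2311]
ee_rot: [-0.066, 0.705, 0.065, 0.703]
force: [-0.1, -1.3, -2.3]
finger_gap: 0.0268
```

>>> carry_out --pt "0 0 0 0.04 1" --pt "0 0 0 0.08 1" --pt "0 0 0 0.1 1" --pt "0 0 0 0.11 1" --pt "0 0 0 0.11 1" --pt "0 0 0 0.09 1" --pt "0 0 0 0.05 1" --pt "0 0 0 0.02 1" --pt "0 0 0 0 1" --pt "0 0 0 0 1"

```text
time_s: 34.18
tool_pos: [0.5138, -0.1876, 0.2311]
ee_rot: [0.142, 0.693, -0.142, 0.693]
force: [-0.6, -1.0, -2.1]
finger_gap: 0.0272
```

```bash
python3 -c "
from h import *
go(*T['c2'],.1198,-.41)
a=snapshot('side')[:,:,::-1];b=snapshot('top')[:,:,::-1]
cv2.imwrite('pics/p11.png',np.hstack([cv2.resize(a[100:300,300:500],(400,400)),cv2.resize(b[150:350,350:550],(400,400))]))"
```

```text
t 34.18 p [ 0.5138 -0.1876  0.2311] ang -0.404 gap 0.0272 F [-0.6 -1.  -2.1] tilt [-0.     0.001 -1.   ]
shift cm [11.13 -0.11  0.11] turn 0.006
```

View pics/p11.png

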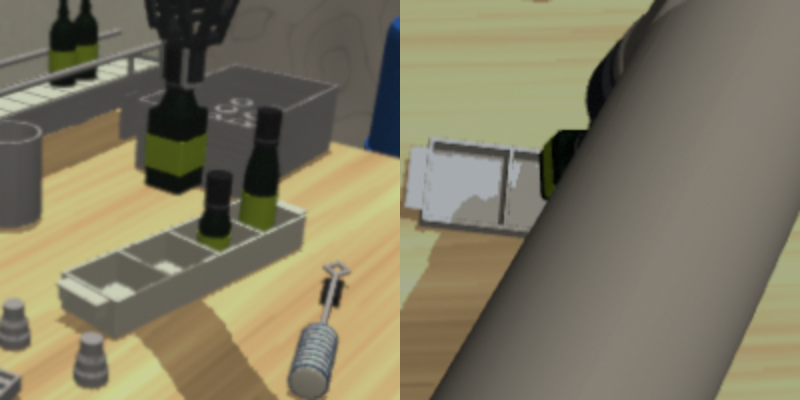

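The square hangs upright over cell 2 with its faces parallel to the walls. Lowering it.

>>> carry_out --pt "0.4 -0.05 0.1 0 1" --pt "0.8 0 0 0 1" --pt "1.2 0 0 0 1" --pt "1.2 0 0 0 1" --pt "1.0 0 0 0 1" --pt "0.6 0 0 0 1" --pt "0.3 0 0 0 1" --pt "0 0 0 0 1" --pt "0 0 0 0 1" --pt "0 0 0 0 1"

```text
time_s: 35.12
tool_pos: [0.515, -0.1898, 0.177]
ee_rot: [0.143, 0.692, -0.143, 0.693]
force: [0.4, -0.3, -1.9]
finger_gap: 0.0268
```

```bash
python3 -c "
from h import *
go(*T['c2'],.1198,-.41)
a=snapshot('side')[:,:,::-1];b=snapshot('top')[:,:,::-1]
cv2.imwrite('pics/p12.png',np.hstack([cv2.resize(a[100:300,300:500],(400,400)),cv2.resize(b[150:350,350:550],(400,400))]))"
```

```text
t 35.12 p [ 0.515  -0.1898  0.177 ] ang -0.407 gap 0.0268 F [ 0.4 -0.3 -1.9] tilt [ 0.001 -0.001 -1.   ]
shift cm [ 5.72  0.05 -0.11] turn 0.003
```

View pics/p12.png

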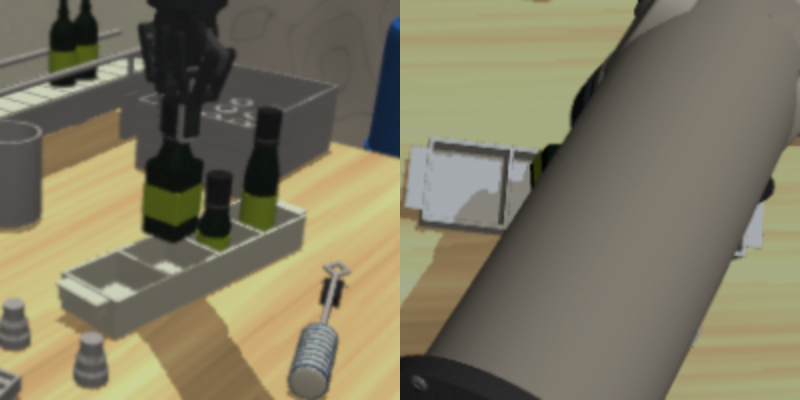

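>>> carry_out --pt "0.4 0 -0.05 0 1" --pt "0.8 0 0 0 1" --pt "1.0 0 0 0 1" --pt "1.0 0 0 0 1" --pt "0.8 0 0 0 1" --pt "0.6 0 0 0 1" --pt "0.4 0 0 0 1" --pt "0.2 0 0 0 1" --pt "0 0 0 0 1" --pt "0 0 0 0 1"

```text
time_s: 36.05
tool_pos: [0.5143, -0.1895, 0.1245]
ee_rot: [0.143, 0.692, -0.143, 0.693]
force: [-0.5, -0.7, -1.5]
finger_gap: 0.0273
```

>>> carry_out --pt "0 0 0 0 1" --pt "0.1 0 0 0 1" --pt "0.1 0 0 0 1" --pt "0.1 0 0 0 1" --pt "0.05 0 0 0 1" --pt "0.05 0 0 0 1" --pt "0.05 0 0 0 1" --pt "0 0 0 0 1" --pt "0 0 0 0 1" --pt "0 0 0 0 1"

```text
time_s: 36.88
tool_pos: [0.5141, -0.1893, 0.1198]
ee_rot: [0.143, 0.693, -0.143, 0.693]
force: [-0.6, 0.1, -2.6]
finger_gap: 0.0268
```

```bash
python3 -c "
from h import *
go(*T['c2'],.1198,-.41)
a=snapshot('side')[:,:,::-1]
cv2.imwrite('pics/p13.png',cv2.resize(a[100:300,300:500],(600,600)))"
```

```text
t 36.88 p [ 0.5141 -0.1893  0.1198] ang -0.407 gap 0.0268 F [-0.6  0.1 -2.6] tilt [ 0.  0. -1.]
shift cm [0.   0.04 0.01] turn 0.003
```

View pics/p13.png

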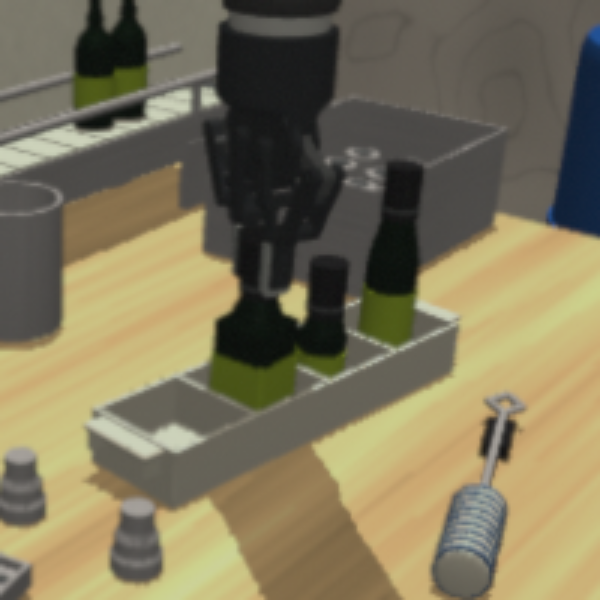

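No contact yet, so I'll go a little lower.

>>> carry_out --pt "0.05 0 0 0 1" --pt "0.05 0 0 0 1" --pt "0.05 0 0 0 1" --pt "0 0 0 0 1" --pt "0 0 0 0 1" --pt "0 0 0 0 1" --pt "0 0 0 0 1" --pt "0 0 0 0 1" --pt "0 0 0 0 1" --pt "0 0 0 0 1"

```text
time_s: 37.77
tool_pos: [0.5142, -0.1894, 0.1197]
ee_rot: [0.143, 0.692, -0.143, 0.693]
force: [-2.3, 0.5, 6.7]
finger_gap: 0.0267
```

Contact. Releasing, lifting and turning back.

>>> carry_out --pt "0 0 0 0 0.68" --pt "0 0 0 0 0.65" --pt "0 0 0 0 0.62" --pt "0 0 0 0 0.58" --pt "0 0 0 0 0.5" --pt "0 0 0 0 0.4" --pt "0 0 0 0 0.3" --pt "0 0 0 0 0.2" --pt "0 0 0 0 0.1" --pt "0 0 0 0 0"

```text
time_s: 38.6
tool_pos: [0.5141, -0.1893, 0.1183]
ee_rot: [0.143, 0.693, -0.143, 0.693]
force: [-0.4, -0.8, 0.2]
finger_gap: 0.0851
```

>>> carry_out --pt "-0.4 0 0 0 0" --pt "-0.8 0 0 0 0" --pt "-1.2 0 0 0 0" --pt "-1.6 0 0 0 0" --pt "-1.6 0 0 0 0" --pt "-1.6 0 0 0 0" --pt "-1.6 0 0 0 0" --pt "-1.4 0 0 0 0" --pt "-0.9 0 0 0 0" --pt "-0.4 0 0 0 0"

```text
time_s: 39.43
tool_pos: [0.515, -0.1901, 0.2359]
ee_rot: [0.143, 0.691, -0.143, 0.694]
force: [0.2, -1.5, -0.1]
finger_gap: 0.0854
```

>>> carry_out --pt "0 0 0 -0.04 0" --pt "0 0 0 -0.08 0" --pt "0 0 0 -0.1 0" --pt "0 0 0 -0.11 0" --pt "0 0 0 -0.11 0" --pt "0 0 0 -0.09 0" --pt "0 0 0 -0.05 0" --pt "0 0 0 -0.02 0" --pt "0 0 0 0 0" --pt "0 0 0 0 0"

```text
time_s: 40.27
tool_pos: [0.5139, -0.1893, 0.2332]
ee_rot: [-0.068, 0.704, 0.068, 0.704]
force: [-0.1, 0.3, 1.5]
finger_gap: 0.0854
```

```bash
python3 -c "
from h import *
go(*T['bell'],.235,.19)
a=snapshot('side')[:,:,::-1]
cv2.imwrite('pics/p14.png',a)"
```

```text
t 40.27 p [ 0.5139 -0.1893  0.2332] ang 0.192 gap 0.0854 F [-0.1  0.3  1.5] tilt [-0.  0. -1.]
shift cm [-0.18 51.75  8.03] turn 0.002
```

View pics/p14.png

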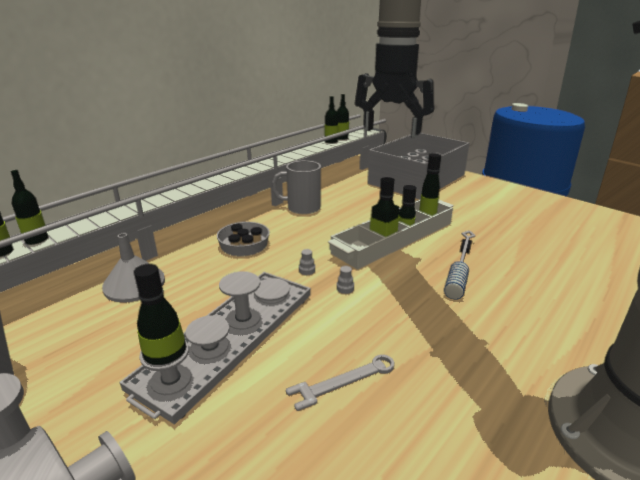

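>>> carry_out --pt "0 0.8 0.12 0 0" --pt "0 1.6 0.25 0 0" --pt "0 2.4 0.37 0 0" --pt "0 3.01 0.47 0 0" --pt "0 3.01 0.47 0 0" --pt "0 3.01 0.47 0 0" --pt "0 3.01 0.47 0 0" --pt "0 3.01 0.47 0 0" --pt "0 3.01 0.47 0 0" --pt "0 3.01 0.47 0 0"

```text
time_s: 41.15
tool_pos: [0.5034, 0.0746, 0.2334]
ee_rot: [-0.068, 0.704, 0.068, 0.704]
force: [-0.5, 0.1, -0.6]
finger_gap: 0.0855
```

>>> carry_out --pt "0 3.01 0.47 0 0" --pt "0 3.01 0.47 0 0" --pt "0 3.01 0.47 0 0" --pt "0 3.01 0.47 0 0" --pt "0 3.01 0.47 0 0" --pt "0 3.01 0.47 0 0" --pt "0 3.01 0.47 0 0" --pt "0 2.4 0.37 0 0" --pt "0 1.6 0.25 0 0" --pt "0 0.8 0.12 0 0"

```text
time_s: 41.98
tool_pos: [0.4923, 0.3375, 0.2327]
ee_rot: [-0.069, 0.704, 0.07, 0.703]
force: [-0.8, -0.7, 0.2]
finger_gap: 0.0852
```

>>> carry_out --pt "0 0 0 0 0" --pt "0 0 0 0 0" --pt "0 0 0 0 0" --pt "0 0 0 0 0" --pt "0 0 0 0 0" --pt "0 0 0 0 0" --pt "0.3 0 0 0 0" --pt "0.3 0 0 0 0" --pt "0.3 0 0 0 0" --pt "0 0 0 0 0"

```text
time_s: 42.82
tool_pos: [0.4933, 0.3337, 0.2232]
ee_rot: [-0.068, 0.704, 0.068, 0.703]
force: [-0.4, 0.2, 0.9]
finger_gap: 0.0854
```

```bash
python3 -c "
from h import *
go(*T['bell'],.162,.19)"
```

```text
t 42.82 p [0.4933 0.3337 0.2232] ang 0.193 gap 0.0854 F [-0.4  0.2  0.9] tilt [-0.002 -0.001 -1.   ]
shift cm [6.12 0.02 0.08] turn 0.003
```

>>> carry_out --pt "0.4 0.02 0.05 0 0" --pt "0.8 0 0 0 0" --pt "0.9 0 0 0 0" --pt "0.9 0 0 0 0" --pt "0.9 0 0 0 0" --pt "0.9 0 0 0 0" --pt "0.7 0 0 0 0" --pt "0.4 0 0 0 0" --pt "0.2 0 0 0 0" --pt "0 0 0 0 0"

```text
time_s: 43.65
tool_pos: [0.4942, 0.3341, 0.1628]
ee_rot: [-0.068, 0.704, 0.068, 0.704]
force: [0.9, 0.1, 0.1]
finger_gap: 0.0854
```

>>> carry_out --pt "0 0 0 0 0.3" --pt "0 0 0 0 0.45" --pt "0 0 0 0 0.55" --pt "0 0 0 0 0.6" --pt "0 0 0 0 0.65" --pt "0 0 0 0 0.7" --pt "0 0 0 0 0.8" --pt "0 0 0 0 1" --pt "0 0 0 0 1" --pt "0 0 0 0 1"

```text
time_s: 44.48
tool_pos: [0.4947, 0.3344, 0.1637]
ee_rot: [-0.068, 0.703, 0.068, 0.704]
force: [0.3, 0.4, 2.7]
finger_gap: 0.0269
```

```bash
python3 -c "
from h import *
go(*T['bell'],.232,.19)
a=snapshot('side')[:,:,::-1]
cv2.imwrite('pics/p15.png',cv2.resize(a[200:400,80:280],(600,600)))"
```

```text
t 44.48 p [0.4947 0.3344 0.1637] ang 0.193 gap 0.0269 F [0.3 0.4 2.7] tilt [ 0.001  0.001 -1.   ]
shift cm [-6.83 -0.02 -0.07] turn 0.003
```

View pics/p15.png

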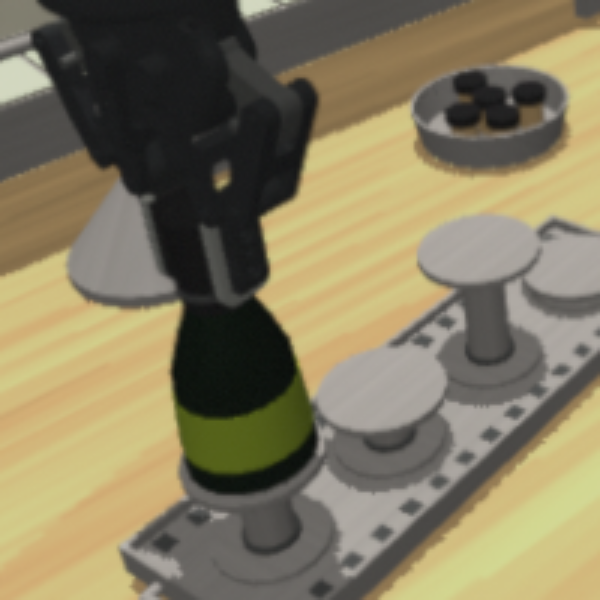

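The bell is gripped. Lifting it.

>>> carry_out --pt "-0.3 0 0 0 1" --pt "-0.6 0 0 0 1" --pt "-0.8 0 0 0 1" --pt "-1.1 0 0 0 1" --pt "-1.2 0 0 0 1" --pt "-1.1 0 0 0 1" --pt "-0.9 0 0 0 1" --pt "-0.6 0 0 0 1" --pt "-0.2 0 0 0 1" --pt "0 0 0 0 1"

```text
time_s: 45.37
tool_pos: [0.4946, 0.3344, 0.232]
ee_rot: [-0.068, 0.703, 0.068, 0.704]
force: [-0.6, -0.1, -3.7]
finger_gap: 0.027
```

```bash
python3 -c "
from h import *
go(*T['c1'],.232,-.135)"
```

```text
t 45.37 p [0.4946 0.3344 0.232 ] ang 0.193 gap 0.027 F [-0.6 -0.1 -3.7] tilt [ 0.001  0.001 -1.   ]
shift cm [-3.000e-02 -4.455e+01 -5.650e+00] turn 0.328
```

>>> carry_out --pt "0 -0.8 -0.1 0 1" --pt "0 -1.6 -0.2 0 1" --pt "0 -2.4 -0.3 0 1" --pt "0 -2.69 -0.34 0 1" --pt "0 -2.69 -0.34 0 1" --pt "0 -2.69 -0.34 0 1" --pt "0 -2.69 -0.34 0 1" --pt "0 -2.69 -0.34 0 1" --pt "0 -2.69 -0.34 0 1" --pt "0 -2.69 -0.34 0 1"

```text
time_s: 46.2
tool_pos: [0.5094, 0.093, 0.2308]
ee_rot: [-0.068, 0.704, 0.067, 0.703]
force: [0.6, -0.2, -2.5]
finger_gap: 0.0267
```

>>> carry_out --pt "0 -2.69 -0.34 0 1" --pt "0 -2.69 -0.34 0 1" --pt "0 -2.69 -0.34 0 1" --pt "0 -2.69 -0.34 0 1" --pt "0 -2.69 -0.34 0 1" --pt "0 -2.69 -0.34 0 1" --pt "0 -2.4 -0.3 0 1" --pt "0 -1.6 -0.2 0 1" --pt "0 -0.8 -0.1 0 1" --pt "0 0 0 0 1"

```text
time_s: 47.03
tool_pos: [0.5231, -0.118, 0.2311]
ee_rot: [-0.066, 0.704, 0.065, 0.704]
force: [-0.3, -0.2, -2.6]
finger_gap: 0.0271
```

>>> carry_out --pt "0 0 0 0.04 1" --pt "0 0 0 0.06 1" --pt "0 0 0 0.08 1" --pt "0 0 0 0.07 1" --pt "0 0 0 0.05 1" --pt "0 0 0 0.03 1" --pt "0 0 0 0 1" --pt "0 0 0 0 1" --pt "0 0 0 0 1" --pt "0 0 0 0 1"

```text
time_s: 47.87
tool_pos: [0.5246, -0.1134, 0.2312]
ee_rot: [0.048, 0.706, -0.048, 0.705]
force: [-0.1, -0.0, -2.6]
finger_gap: 0.0266
```

```bash
python3 -c "
from h import *
go(*T['c1'],.1017,-.135)
a=snapshot('side')[:,:,::-1];b=snapshot('top')[:,:,::-1]
cv2.imwrite('pics/p16.png',np.hstack([cv2.resize(a[100:300,300:500],(400,400)),cv2.resize(b[150:350,350:550],(400,400))]))"
```

```text
t 47.87 p [ 0.5246 -0.1134  0.2312] ang -0.136 gap 0.0266 F [-0.1 -0.  -2.6] tilt [-0.     0.001 -1.   ]
shift cm [ 1.295e+01 -4.000e-02  1.000e-02] turn -0.001
```

View pics/p16.png

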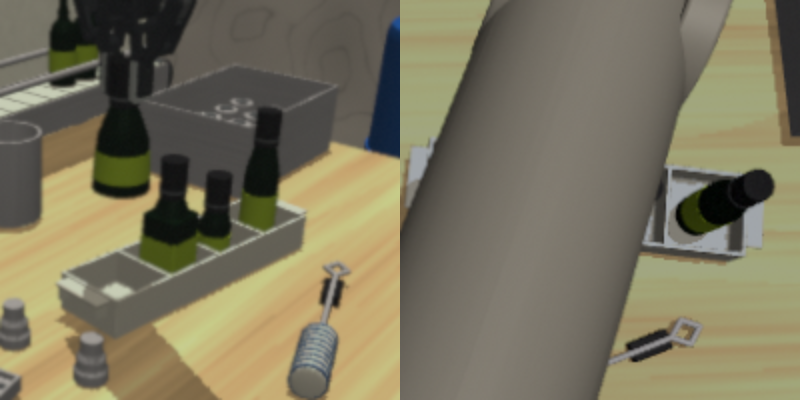

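>>> carry_out --pt "0.4 -0.03 0 0 1" --pt "0.8 0 0 0 1" --pt "1.2 0 0 0 1" --pt "1.2 0 0 0 1" --pt "1.2 0 0 0 1" --pt "1.0 0 0 0 1" --pt "0.7 0 0 0 1" --pt "0.4 0 0 0 1" --pt "0 0 0 0 1" --pt "0 0 0 0 1"

```text
time_s: 48.8
tool_pos: [0.5248, -0.1144, 0.1624]
ee_rot: [0.048, 0.705, -0.048, 0.706]
force: [-0.0, 0.9, -1.9]
finger_gap: 0.0269
```

```bash
python3 -c "
from h import *
go(*T['c1'],.1017,-.135)
a=snapshot('side')[:,:,::-1]
cv2.imwrite('pics/p17.png',cv2.resize(a[150:300,300:450],(600,600)))"
```

```text
t 48.8 p [ 0.5248 -0.1144  0.1624] ang -0.137 gap 0.0269 F [-0.   0.9 -1.9] tilt [ 0. -0. -1.]
shift cm [ 6.07  0.07 -0.04] turn -0.002
```

View pics/p17.png

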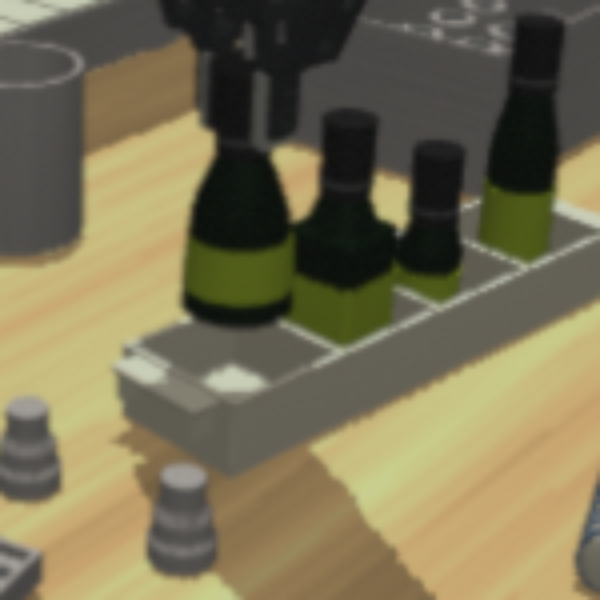

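>>> carry_out --pt "0.4 0.03 0 0 1" --pt "0.6 0 0 0 1" --pt "0.7 0 0 0 1" --pt "0.7 0 0 0 1" --pt "0.7 0 0 0 1" --pt "0.7 0 0 0 1" --pt "0.6 0 0 0 1" --pt "0.5 0 0 0 1" --pt "0.4 0 0 0 1" --pt "0.2 0 0 0 1"

```text
time_s: 49.68
tool_pos: [0.5244, -0.1139, 0.1066]
ee_rot: [0.048, 0.706, -0.048, 0.705]
force: [0.3, -0.6, -3.0]
finger_gap: 0.0275
```

>>> carry_out --pt "0 0 0 0 1" --pt "0.1 0 0 0 1" --pt "0.1 0 0 0 1" --pt "0.1 0 0 0 1" --pt "0.05 0 0 0 1" --pt "0.05 0 0 0 1" --pt "0.05 0 0 0 1" --pt "0 0 0 0 1" --pt "0 0 0 0 1" --pt "0 0 0 0 1"

```text
time_s: 50.52
tool_pos: [0.5247, -0.114, 0.1029]
ee_rot: [0.048, 0.705, -0.048, 0.705]
force: [0.4, -1.0, -3.7]
finger_gap: 0.0272
```

```bash
python3 -c "
from h import *
go(*T['c1'],.1017,-.135)
a=snapshot('side')[:,:,::-1]
cv2.imwrite('pics/p18.png',cv2.resize(a[150:300,300:450],(600,600)))"
```

```text
t 50.52 p [ 0.5247 -0.114   0.1029] ang -0.137 gap 0.0272 F [ 0.4 -1.  -3.7] tilt [ 0.  0. -1.]
shift cm [ 0.12  0.03 -0.02] turn -0.002
```

View pics/p18.png

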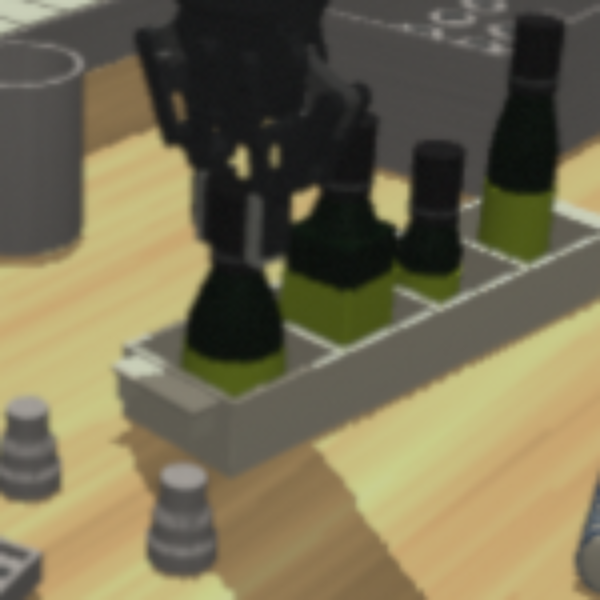

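>>> carry_out --pt "0.05 0 0 0 1" --pt "0.05 0 0 0 1" --pt "0.05 0 0 0 1" --pt "0 0 0 0 1" --pt "0 0 0 0 1" --pt "0 0 0 0 1" --pt "0 0 0 0 1" --pt "0 0 0 0 1" --pt "0 0 0 0 1" --pt "0 0 0 0 1"

```text
time_s: 51.4
tool_pos: [0.5248, -0.114, 0.1017]
ee_rot: [0.048, 0.705, -0.048, 0.706]
force: [-1.1, 0.7, 4.8]
finger_gap: 0.0272
```

Contact. Releasing and retreating.

>>> carry_out --pt "0 0 0 0 0.68" --pt "0 0 0 0 0.65" --pt "0 0 0 0 0.62" --pt "0 0 0 0 0.58" --pt "0 0 0 0 0.5" --pt "0 0 0 0 0.4" --pt "0 0 0 0 0.3" --pt "0 0 0 0 0.2" --pt "0 0 0 0 0.1" --pt "0 0 0 0 0"

```text
time_s: 52.23
tool_pos: [0.5247, -0.114, 0.1013]
ee_rot: [0.048, 0.705, -0.048, 0.705]
force: [1.0, -0.6, -0.2]
finger_gap: 0.085
```

>>> carry_out --pt "-0.4 0 0 0 0" --pt "-0.8 0 0 0 0" --pt "-1.2 0 0 0 0" --pt "-1.6 0 0 0 0" --pt "-2 0 0 0 0" --pt "-2 0 0 0 0" --pt "-2 0 0 0 0" --pt "-1.6 0 0 0 0" --pt "-1.2 0 0 0 0" --pt "-0.6 0 0 0 0"

```text
time_s: 53.07
tool_pos: [0.5259, -0.1147, 0.2386]
ee_rot: [0.048, 0.704, -0.049, 0.707]
force: [0.6, -0.6, 0.0]
finger_gap: 0.0853
```

>>> carry_out --pt "0 0.8 0 0 0" --pt "0 1.6 0 0 0" --pt "0 2.4 0 0 0" --pt "0 3 0 0 0" --pt "0 3 0 0 0" --pt "0 3 0 0 0" --pt "0 3 0 0 0" --pt "0 3 0 0 0" --pt "0 3 0 0 0" --pt "0 3 0 0 0"

```text
time_s: 53.9
tool_pos: [0.5591, 0.144, 0.2345]
ee_rot: [0.048, 0.706, -0.048, 0.705]
force: [-0.0, -0.7, 0.1]
finger_gap: 0.0855
```

>>> carry_out --pt "0 2.4 0 0 0" --pt "0 1.6 0 0 0" --pt "0 0.8 0 0 0" --pt "0 0 0 0 0" --pt "0 0 0 0 0" --pt "0 0 0 0 0" --pt "0 0 0 0 0" --pt "0 0 0 0 0" --pt "0 0 0 0 0" --pt "0 0 0 0 0"

```text
time_s: 54.73
tool_pos: [0.5665, 0.1885, 0.2355]
ee_rot: [0.049, 0.705, -0.049, 0.705]
force: [0.2, -0.3, 0.7]
finger_gap: 0.0858
```

```bash
python3 -c "
from h import *
go(*T['c1'],.1017,-.135)
a=snapshot('side')[:,:,::-1];b=snapshot('top')[:,:,::-1]
cv2.imwrite('pics/p19.png',np.hstack([cv2.resize(a[100:300,300:500],(400,400)),cv2.resize(b[150:350,350:550],(400,400))]))"
```

```text
t 54.73 p [0.5665 0.1885 0.2355] ang -0.138 gap 0.0858 F [ 0.2 -0.3  0.7] tilt [ 0.  0. -1.]
shift cm [ 13.37 -30.51   0.  ] turn -0.003
```

View pics/p19.png

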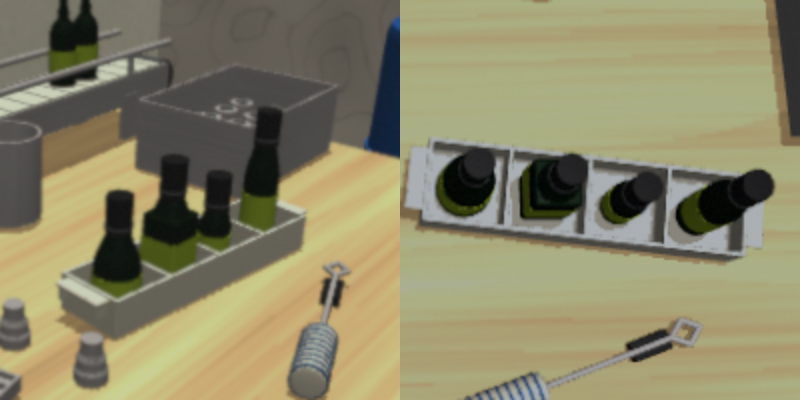

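All four bottles stand upright, centred in their cells, in the order bell, square, mini, flute. The arm is clear of them.

```bash
python3 -c "
from station import *
print(finish_job())"
```

```text
the job is handed in; nothing more can be done
None
```

All four bottles are in the white carrier in deck order, left to right: bell, square, mini, flute. I handed the job in at about 55 s of the 112 s allowed.

- **Method:** I worked from the right (flute, mini, square, bell) so no bottle was carried over another. Each was gripped by its cap, lowered until the force reading showed it on the cell floor, then released slowly. The square was also turned so its faces run parallel to the cell walls.
- **Last checks:** The final top and side pictures show every bottle upright and near the middle of its own cell, with the gripper open and well away.
- **Set-down heights:** The contact heights matched the calculated floor heights to within about 0.2 mm, and contact forces stayed below 7 N.
- **Disagreements:** The first approach to the flute stopped about 6 mm off because I read the position before the arm had settled. I corrected that before gripping. No check failed afterwards.

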